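# Set the contact grill and hold its lid half open for loading

### The arm

A 6-joint arm with a two-finger parallel gripper is mounted at the origin on a cart in front of the work surface, level with it; the furniture and walls round the work are solid. World frame = base frame: x ahead of the robot, y to its left, z up, the work surface at z = 0. Lengths are in mm, angles in rad, forces in N, time in s.
With the tool pointing down it reaches from about 300 to 775 mm from the base axis. Payload 14.6 kg.
Tool frame: the origin (TCP) lies between the finger pads; the fingertips stand 19 mm ahead of it and the grasp point (between the pads) is the TCP; z points along the fingers, y is the line along which they close (so a half turn about z gives the same grasp; the last joint's range is limited). The gripper opens to 94 mm and grips with 3 to 60 N. Pads are 16 mm wide; open, the fingers measure 119 mm over their backs; the gripper's body (75 mm by 177 mm) begins 78 mm behind the grasp point.
Start: joints at [-0.067, 0.3, 1.521, -0, 1.321, -0.067], TCP at [549.99, -0.002, 224.446] pointing down, gripper open.
Joint ranges: [-3.03, 3.03], [-0.79, 2.21], [0.23, 2.52], [-1.04, 4.18], [0, 3.07], [-2.55, 2.55]. Speed limits (rad/s): [2.22, 2.22, 2.57, 3.14, 3.14, 3.14].

### API

Orientations are given as [roll, pitch, yaw] about the fixed x, y, z axes, in that order (R = Rz(yaw) Ry(pitch) Rx(roll)).
In Python, from cell import monitor, imaging, job, find_in, trace gives the robot as it stands. The module is installed in compiled form; this text tells all that it offers.
- The arm moves only by the tool arm_command, never from a script. Its argument "steps" is a list of rows, each a list of 5 numbers: the opening, from 0 (shut) to 1 (fully open), then the shift along the tool's x, y, z in mm, then the turn about the tool's z in degrees. In form: [[gripper, dx, dy, dz, turn], ...]. A call has 1 to 20 rows; each row is the pose to reach, as a shift and turn from the pose commanded when the call began, along the tool's axes at that moment; what a row does not reach only later rows make up. A row lasts 1/8 s, in which the tool goes at most 62.5 mm and 10.7 degrees, less where a joint would pass 70% of its speed; a pose out of reach is approached as far as the arm can. A call with a gripper value outside its range is refused whole. The fingers move at their own pace and stop on an object; "force" is the grip in N (left out, the last holds). Time passes only in rows, so rows that repeat a pose let the fingers close. It gives the time, the measured TCP pose, the force, the opening and the grip force at its end, in the units of the state.
- monitor.read_state(): the state, without advancing time (a new reading comes with each control period).
- imaging.camera(name): name is "scene" or "side" or "wrist"; returns a dict with "img" (400x640x3 uint8, red, green, blue), "mtx" (3x3 intrinsics, pixels), "view" (4x4, takes a point from world to camera coordinates). Camera axes: x right, y down, z forward; pixel columns grow to the right and rows downward; lengths in mm; the calibration is good to about 2 mm. The wrist camera is an equidistant fisheye: a pixel r from the principal point sees the ray r / f radians off the axis. A picture is of the moment at which its call begins. There is no depth.
- job.sign_off(): hands the job in; it is judged then, once.
Trained networks look in a picture, given as the dict that the camera call returned (one of the last four; its "shot" number tells which), for a name from the list of things; names that differ only in an ending like _2 or _b are one class to them, and where a whole thing is asked for, a point or a joint stands for the part that bears it (a point fixed in the world has none). Each returns a list of dicts, best first, with "p" (0 to 1); they miss things now and then, are a little off and sometimes report something else, mostly with a low value. They report only what shows in the picture. A call takes as long as a camera call.
- find_in(picture, target): "rect" ([centre column, centre row, width, height] in pixels, round what is visible of it).
- trace(picture, target): "region" (400x640 bool, what is visible of it) and "rect" ([centre column, centre row, width, height] in pixels, round what is visible of it).
The state is a dict: "clock": time; "joints": joint angles; "qd": joint speeds; "effort": joint torques, N m; "eef_pos": TCP position; "eef_rot": TCP orientation; "wrist_force": force on the tool from outside, world axes, zero at the start; "moment": the same for the moment, N m; "finger_gap": finger opening in mm; "finger_force": force on a finger pad.
Only numpy, scipy, OpenCV 4.12 (cv2) and the standard library are available. Lean on these libraries where they do the work, as an engineer would, in place of code of your own. Each camera call takes 0.05 s, during which the arm holds its last target. There are 200 camera calls.

### The job

The cook wants to lay the filled rolls into the contact grill. With the lid still shut, turn the grill's thermostat dial clockwise until its white pointer stands at the orange dot (the fourth of the six dots); then lift the lid by its handle to half open, 45 degrees, and never past 60 degrees, where grease runs off the upper plate behind the grill. The lid falls shut when let go, so finish while still holding it by the handle, still, at 45 degrees, with the dial left at the orange dot; don't let the lid drop and don't disturb the other things.

Things in the scene. Friction and masses are not known exactly. Their poses are not given: they have to be found in the camera images.
- grill: Electric contact grill (panini press), 300 x 320 x 118 mm shut, fixed; black base, steel lid. Origin: centre of its underside; x to its back (hinge), y to its left, z up. A 95 mm control deck in front of the lid slopes down to the front by 0.08 rad (5 degrees); the lid's front edge is 48 mm behind the dial's axis. Wall cabinets over its back half: undersides 0.51 m up, fronts about 0.6 m ahead of the robot.
- dial (a joint): Round thermostat dial at the right end of the control deck. Value in rad: 0 = pointer at the off bar (stop), grows as it is turned clockwise seen from above, up to the stop at 3.9. Six dots round it stand at 0.6, 1.2, 1.8, 2.4, 3.0 and 3.6; the fourth, larger and orange, is at 2.4. It turns with light even friction (0.05 N m), has no clicks and stays where it is left. With the pointer pointing straight to the back of the grill the value is 1.95.
- dial_top (a point): Centre of the dial's top face, on its axis. The dial is a black knob, 41 mm in diameter and 30 mm tall above the deck (47 mm skirt in its lowest 7 mm), with a white pointer line on top and down one side. Its axis leans 0.08 rad from the vertical, towards the front of the grill (the deck's slope). In the grill's frame this point is about (-0.108, -0.115, 0.091) m.
- lid (a joint): Hinge of the grill's lid along the grill's y at the back. Value in rad: 0 = shut, grows as the lid opens, stop at 1.75; 45 degrees is 0.785. The lid (about 0.7 kg) falls shut from there when let go; about 3.5 N straight up at the handle carries it.
- lid_hinge (a point): Middle of the lid's hinge axis, in the grill's frame (0.125, 0, 0.088) m. It does not move as the lid opens.
- lid_handle (a point): Middle of the handle bar (called lid_c0 in the rules): black, round, 22 mm thick, 104 mm long along the grill's y, on two steel rods at its ends (58 mm either side), 53 mm in front of the lid's edge; free space between bar and lid, the deck 34 mm below the bar when shut. Moves with the lid; shut, it is at (-0.109, 0, 0.105) m in the grill's frame, 234 mm before and 17 mm above the hinge axis.
- tumbler: Drinking glass, 80 mm across and 91 mm tall, loose, standing on the worktop to the right of the grill; origin: centre of its underside. Leave it alone.
- jam_jar: Jam jar, about 60 mm across, 99 mm tall, loose, in front of the coffee machine to the right of the grill; origin: centre of its underside. Leave it alone.
- lemon: Lemon, about 71 x 53 x 51 mm, loose, in front and to the right of the coffee machine; origin: centre of its underside. Leave it alone.

How it is judged (in metres and radians):
On the way, in this order (a step that is already met when the one before it is completed fails the run):
1. the dial stands at the orange dot (within 8 degrees) with the lid still shut (value of joint dial between 2.26 and 2.54 rad and value of joint lid below 0.06 rad), for 0.5 s.
2. the lid is held by its handle at 45 degrees (within 8 degrees) (value of joint lid between 0.645 and 0.925 rad and contact force between the fingers and lid_c0 above 1 N), for 0.3 s.
At the end, for the whole second after the job is handed in: The lid stands still at 45 degrees open, within 8 degrees (0.645 to 0.925 rad), carried by the fingers on its handle (more than 1 N), and the dial is at the orange dot, within 8 degrees (2.26 to 2.54 rad) (all of step 2 and velocity of joint lid between -0.1 and 0.1 rad/s and value of joint dial between 2.26 and 2.54 rad); the arm keeps its last pose, push and grip.
It fails at once if the lid is opened past 60 degrees (value of joint lid above 1.047 rad).
It fails at once if the lid is dropped (it falls faster than 1.5 rad/s) (velocity of joint lid below -1.5 rad/s).
It fails at once if a bystander is pushed more than 20 mm (distance of any of tumbler, jam_jar, lemon from where it was at the start of the episode above 0.02 m).
It also fails if it takes over 51 s, if anything falls off the work surface, if the arm or the gripper's body presses on something with over 40 N, if the wrist force passes 120 N, or if a joint passes its speed limit or range.

## Working session

There is one attempt and no reset: what is moved stays moved. The work goes in short steps, Python scripts to look and compute and a tool call to move; the robot and the scene stay as the last step left them, time stands still between calls to the robot, and variables do not carry over. Pictures are saved under pics/ and viewed, at most 10 in all, crops included, and the job is handed in when it is done.

Besides the shell and the picture viewer there is one more tool, called after "Request:" as name(argument=value, ...), one argument or row to a line, values as JSON. arm_command: Moves the arm, as the interface text tells. Its arguments: {"type":"object","properties":{"steps":{"type":"array","items":{"type":"array","items":{"type":"number"}}},"force":{"type":"number"}},"required":["steps"]}

```bash
mkdir -p pics; cat > h.py <<'E'
import numpy as np, cv2
from cell import monitor, imaging, job, find_in, trace
def px2ray(c,u,v):
    V=c['view'];R=V[:3,:3];t=V[:3,3];K=c['mtx']
    d=np.array([(u-K[0,2])/K[0,0],(v-K[1,2])/K[1,1],1.]);
    return -R.T@t, R.T@d/np.linalg.norm(d)
def onz(c,u,v,z):
    o,d=px2ray(c,u,v); return o+d*(z-o[2])/d[2]
def proj(c,P):
    P=np.atleast_2d(P);V=c['view'];q=P@V[:3,:3].T+V[:3,3]
    return (q@c['mtx'].T)[:,:2]/q[:,2:]
def projw(c,P):
    P=np.atleast_2d(P);V=c['view'];q=P@V[:3,:3].T+V[:3,3]
    r=np.hypot(q[:,0],q[:,1]);th=np.arctan2(r,q[:,2]);K=c['mtx']
    return np.c_[K[0,2]+K[0,0]*th*q[:,0]/r,K[1,2]+K[1,1]*th*q[:,1]/r]
def save(c,n,box=None,s=1):
    im=c['img'][:,:,::-1]
    if box: im=im[box[1]:box[3],box[0]:box[2]]
    cv2.imwrite('pics/'+n+'.png',cv2.resize(im,None,fx=s,fy=s,interpolation=cv2.INTER_CUBIC))
E
python3 - <<'E'
from h import *
ims=[]
for n in ['scene','side','wrist']:
    c=imaging.camera(n); ims.append(c['img'])
    print(n,c['mtx'].tolist(),c['view'].round(3).tolist())
    for t in ['grill','dial','lid','lid_handle','dial_top','tumbler']:
        r=find_in(c,t); print(t,[(np.round(x['rect'],1).tolist(),round(x['p'],2)) for x in r[:2]])
    save(c,n)
cv2.imwrite('pics/two.png',cv2.resize(np.vstack(ims[:2])[:,:,::-1],(480,600),interpolation=cv2.INTER_AREA))
print(monitor.read_state())
E
```

```text
scene [[488.4034050553654, 0.0, 317.65296948755173], [0.0, 488.4034050553654, 208.91441386423176], [0.0, 0.0, 1.0]] [[0.557, -0.83, -0.007, -404.042], [-0.419, -0.273, -0.866, 291.974], [0.717, 0.485, -0.5, 1049.86], [0.0, 0.0, 0.0, 1.0]]
grill [([243.4, 198.8, 140.5, 89.1], 0.7), ([317.4, 269.4, 32.5, 47.6], 0.43)]
dial [([250.4, 213.8, 14.1, 16.4], 0.62), ([316.1, 267.7, 35.9, 49.4], 0.59)]
lid [([252.4, 180.1, 105.1, 49.5], 0.86)]
lid_handle [([251.2, 182.9, 99.9, 49.2], 0.79)]
dial_top [([253.6, 214.9, 12.1, 15.5], 0.51)]
tumbler [([317.9, 269.6, 31.7, 45.9], 0.82)]
side [[492.94573544674074, 0.0, 316.46701707092666], [0.0, 492.94573544674074, 202.07538928454218], [0.0, 0.0, 1.0]] [[0.354, -0.935, -0.024, -294.2], [-0.454, -0.149, -0.879, 327.918], [0.818, 0.322, -0.477, 1076.172], [0.0, 0.0, 0.0, 1.0]]
grill [([236.0, 202.6, 134.3, 77.7], 0.93)]
dial [([256.7, 215.6, 15.0, 17.2], 0.57)]
lid [([239.9, 186.3, 96.8, 42.6], 0.79)]
lid_handle [([240.8, 188.4, 97.1, 42.1], 0.72)]
dial_top [([255.0, 215.9, 18.3, 15.9], 0.59), ([240.0, 188.8, 101.2, 38.5], 0.4)]
tumbler [([333.5, 254.1,
[... 624 characters left out ...]
.7], 0.56)]
{'clock': 1.05, 'joints': array([-6.66097281e-02,  2.99888038e-01,  1.52102211e+00,  1.61881239e-05,
        1.32068424e+00, -6.65654035e-02]), 'qd': array([ 0.00153884, -0.00115902,  0.00042686, -0.00033722,  0.00141032,
        0.00047678]), 'effort': array([ 5.29997287e-04, -5.31665397e+01, -3.52914727e+01,  7.08570261e-02,
        2.13621010e-02, -1.87246724e-05]), 'eef_pos': array([ 5.49985664e+02, -3.37199523e-03,  2.24442785e+02]), 'eef_rot': array([-3.14159197e+00, -1.57646491e-05,  1.57074800e+00]), 'wrist_force': array([-1.07244236,  0.15224791, -0.31165936]), 'moment': array([-0.08632264,  0.04327282, -0.02523381]), 'finger_force': 0.0, 'finger_gap': 94.10694083294555}
```

View pics/scene.png

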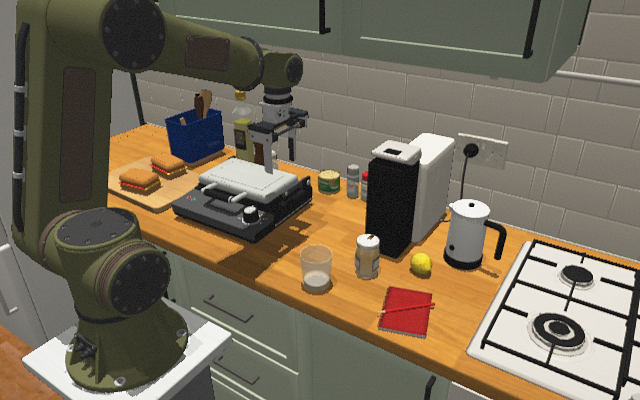

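View pics/wrist.png

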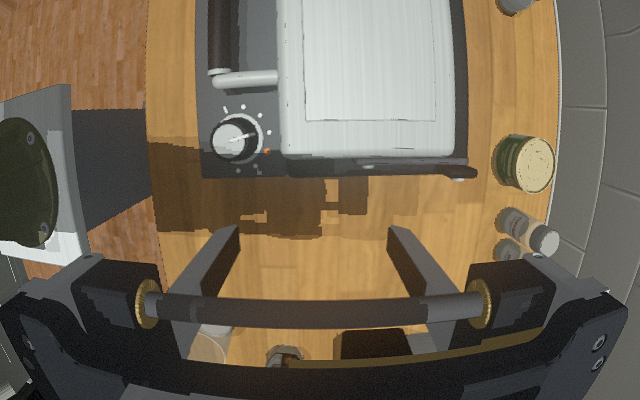

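View pics/side.png

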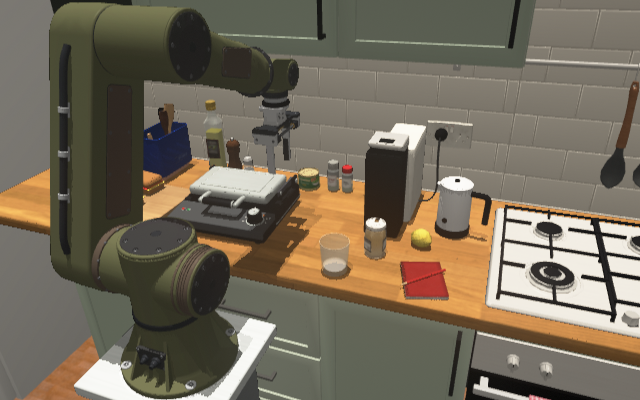

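The wrist view shows the dial at (235,140) with its pointer toward about (257,138), the orange dot at (267,151), and the handle bar's near end at (220,80). The scene and side views confirm the layout, with the tumbler in front and to the right.

```bash
python3 - <<'E'
from h import *
c=imaging.camera('wrist'); save(c,'wc',(190,0,490,190),2.6)
def rayw(c,u,v,z):
    K=c['mtx'];V=c['view'];p=np.array([u-K[0,2],v-K[1,2]]);r=np.hypot(*p);th=r/K[0,0]
    d=V[:3,:3].T@np.array([*(p/r*np.sin(th)),np.cos(th)]);o=-V[:3,:3].T@V[:3,3]
    return o+d*(z-o[2])/d[2]
print('cam',-c['view'][:3,:3].T@c['view'][:3,3])
R=[x for x in trace(c,'dial') if x['rect'][2]<70][0]; print(R['rect'],R['p'])
np.save('dialmask.npy',R['region'])
# sub-pixel dots
for n,(u,v) in dict(d1=(226,113),d2=(243,106),d3=(260,113),d4=(269,131),or_=(267,151),top=(231,139)).items():
    print(n,rayw(c,u,v,91 if n=='top' else 61).round(1))
E
```

```text
cam [550.50742891  74.15435905 383.72543197]
[233.6, 140.3, 47.3, 43.7] 0.78
d1 [459.2  80.5  61. ]
d2 [477.9  87.1  61. ]
d3 [495.9  79.   61. ]
d4 [505.2  59.9  61. ]
or_ [502.7  38.8  61. ]
top [472.   54.5  91. ]
```

View pics/wc.png

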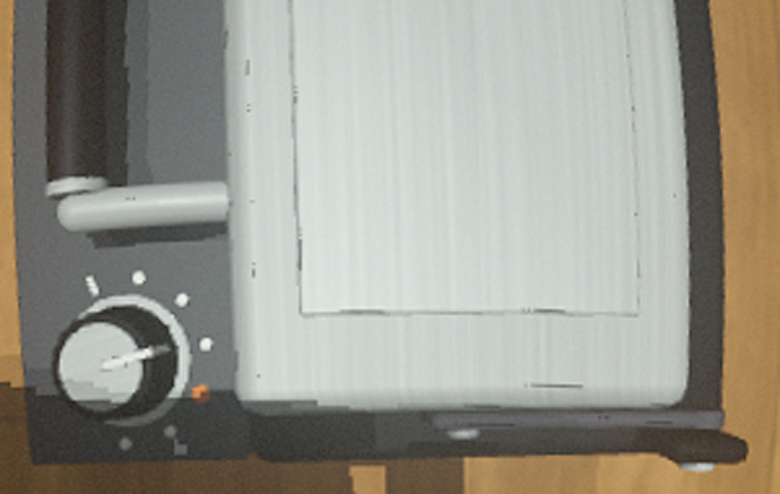

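The crop (2.6x) shows the off bar at (91,285) and the dots at (139,278), (182,300), (206,344), orange (201,392), (170,431) and (125,443). The pointer on the dial top runs from (105,366) to (145,355).

```bash
cat >> h.py <<'E'
def rayw(c,u,v,z):
    K=c['mtx'];V=c['view'];p=np.array([u-K[0,2],v-K[1,2]]);r=np.hypot(*p);th=r/K[0,0]
    d=V[:3,:3].T@np.array([*(p/r*np.sin(th)),np.cos(th)]);o=-V[:3,:3].T@V[:3,3]
    return o+d*(z-o[2])/d[2]
def dialtip(yaw):
    return np.array([np.cos(yaw),np.sin(yaw)])
E
python3 - <<'E'
from h import *
from scipy.optimize import least_squares
c=imaging.camera('wrist')
dots=np.array([(139,278),(182,300),(206,344),(201,392),(170,431),(125,443)])/2.6+[190,0]
vals=np.array([.6,1.2,1.8,2.4,3,3.6])
a=-.08; Rg=lambda y:np.array([[np.cos(y),-np.sin(y),0],[np.sin(y),np.cos(y),0],[0,0,1]])
n=np.array([np.sin(a),0,np.cos(a)]); ex=np.array([np.cos(a),0,-np.sin(a)])
top=np.array([-108,-115,91.]); base=top-30*n
def model(p):
    x,y,yaw,r=p
    P=[base+r*(ex*np.cos(t)+np.array([0,-1,0])*np.sin(t)) for t in vals-1.95]
    return np.array(P)@Rg(yaw).T+[x,y,0]
s=least_squares(lambda p:(projw(c,model(p))-dots).ravel(),[580,170,0,30])
print(s.x,np.abs(s.fun).max())
x,y,yaw,r=s.x;T=lambda q:Rg(yaw)@np.array(q)+[x,y,0]
print('top',T(top),projw(c,T(top)),'handle',T([-109,0,105]),projw(c,T([-109,-52,116])),'hinge',T([125,0,88]))
p1=rayw(c,190+105/2.6,366/2.6,91);p2=rayw(c,190+145/2.6,355/2.6,92.5);d=p2-p1
print(p1,p2,'ptr angle val',1.95-(np.arctan2(d[1],d[0])-yaw))
for t in ['lid_handle','grill']:
  for n_ in ['scene']:
    cc=imaging.camera(n_); print(n_,proj(cc,[T([-109,0,105]),T(top),T([-109,-58,105]),T([-150,-160,0])]).round(1).tolist()); break
E
```

```text
[5.73973355e+02 1.70929242e+02 3.24381144e-02 3.41389053e+01] 0.5591588781925907
top [469.75989932  52.48703797  91.        ] [[228.88215044 141.11616298]] handle [465.03069639 167.39410755 105.        ] [[217.01774863  73.40009149]] hinge [698.90759613 174.98329523  88.        ]
[471.29176058  52.7766533   91.        ] [487.08263343  56.50946135  92.5       ] ptr angle val 1.750309090742873
scene [[219.1, 195.2], [251.0, 209.6], [234.6, 200.3], [256.6, 248.6]]
scene [[219.1, 195.2], [251.0, 209.6], [234.6, 200.3], [256.6, 248.6]]
```

Request:
arm_command(
  steps=[
    [0.66, 20, -30, 0, 9],
    [0.66, 53, -79, 30, 18],
    [0.66, 53, -79, 70, 26],
    [0.66, 53, -79, 80, 26],
    [0.66, 53, -79, 80, 26],
    [0.66, 53, -79, 80, 26],
  ],
  force=15,
)

```text
clock: 2.05
eef_pos: [471.9, 52.7, 145.7]
eef_rot: [3.14, -0.001, 1.118]
wrist_force: [-0.3, -0.6, 0.2]
finger_gap: 62.0
finger_force: 0.0
```

```bash
python3 - <<'E'
from h import *
s=monitor.read_state();print(s['eef_pos'],s['eef_rot'],s['finger_gap'],s['clock'])
c=imaging.camera('wrist'); save(c,'w2',(160,80,480,320),2.4)
for z in (91,):
  R=[(np.round(x['rect'],1),x['p'],rayw(c,*x['rect'][:2],z)) for x in find_in(c,'dial_top')[:2]];print(R)
print(projw(c,[[469.8,52.5,91],[502,40,63]]))
E
```

```text
[471.93746444  52.72772371 145.65032372] [ 3.14005921e+00 -8.00129650e-04  1.11826145e+00] 62.03711861390088 2.05
[(array([309.6, 214.4,  57. ,  65.1]), 0.76, array([472.90707751,  57.75320625,  91.        ]))]
[[308.93947493 222.29881819]
 [351.25074536 207.55210183]]
```

View pics/w2.png

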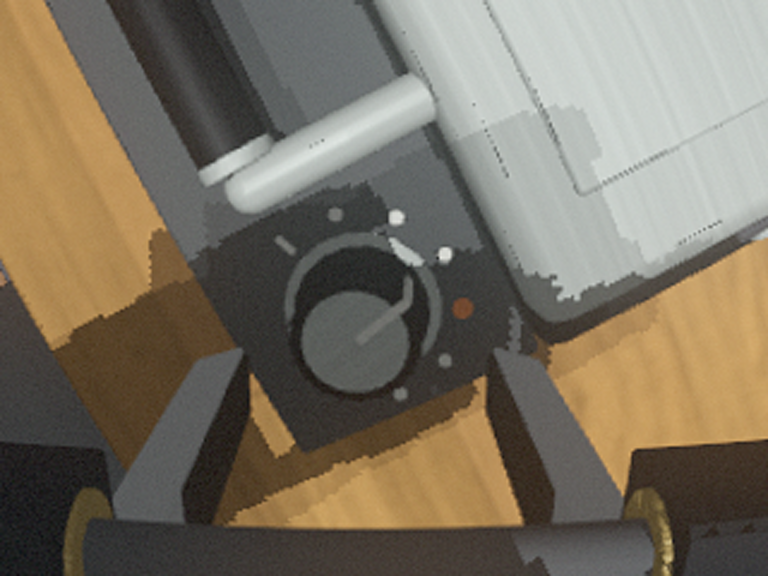

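The dial's top centre is at (307.5,222), as predicted (308.9,222.3). The pointer runs to (330,207) and the orange dot is at (352.5,208).

```bash
python3 - <<'E'
from h import *
c=imaging.camera('wrist')
p=[rayw(c,160+u/2.4,80+v/2.4,z) for u,v,z in [(354,341,91),(360,342,91),(407,305,92.3),(462,308,63)]]
print(np.round(p,1))
for i in (0,1):
  d=p[2]-p[i];print(1.95-(np.arctan2(d[1],d[0])-.032))
print(np.hypot(*(p[2]-p[0])[:2]))
E
```

```text
[[468.7  53.3  91. ]
 [470.2  52.2  91. ]
 [488.1  56.9  92.3]
 [502.4  39.1  63. ]]
1.7950196372495506
1.7223524546917615
19.80784062188346
```

Request:
arm_command(
  steps=[
    [0.66, 0, 0, 15, 0],
    [0.66, 0, 0, 35, 0],
    [0.66, 0, 0, 50, 0],
    [0.66, 0, 0, 51, 0],
    [0.66, 0, 0, 51, 0],
  ],
  force=12,
)

```text
clock: 2.82
eef_pos: [471.2, 53.0, 93.7]
eef_rot: [3.141, -0.0, 1.117]
wrist_force: [0.7, 1.0, -0.7]
finger_gap: 62.3
finger_force: 0.0
```

Request:
arm_command(
  steps=[
    [0.3, 0, 0, 0, 0],
    [0.3, 0, 0, 0, 0],
    [0.3, 0, 0, 0, 0],
    [0.3, 0, 0, 0, 0],
    [0.3, 0, 0, 0, 6],
    [0.3, 0, 0, 0, 12],
    [0.3, 0, 0, 0, 18],
    [0.3, 0, 0, 0, 24],
    [0.3, 0, 0, 0, 30],
    [0.3, 0, 0, 0, 35],
    [0.3, 0, 0, 0, 37],
    [0.3, 0, 0, 0, 37],
    [0.3, 0, 0, 0, 37],
  ],
  force=12,
)

```text
clock: 4.45
eef_pos: [469.9, 53.8, 93.6]
eef_rot: [-3.139, 0.002, 0.471]
wrist_force: [-10.4, 6.3, 9.0]
finger_gap: 41.1
finger_force: 11.9
```

```bash
python3 - <<'E'
from h import *
s=monitor.read_state();print(s['eef_pos'],s['eef_rot'],s['finger_gap'],s['finger_force'],s['wrist_force'],s['moment'])
E
```

```text
[469.88738693  53.7557644   93.62344621] [-3.13916157e+00  1.83172197e-03  4.71242586e-01] 41.054821261445085 11.886743618251785 [-10.41093286   6.28383351   9.00664708] [ 1.49642867  2.09353448 -0.00743644]
```

Release, rise and look.

Request:
arm_command(
  steps=[
    [0.66, 0, 0, 0, 0],
    [0.66, 0, 0, 0, 0],
    [0.66, 0, 0, 0, 0],
    [0.66, 0, 0, -20, 0],
    [0.66, 0, 0, -50, 0],
    [0.66, 0, 0, -55, 0],
    [0.66, 0, 0, -55, 0],
  ],
)

```text
clock: 5.32
eef_pos: [470.9, 53.0, 148.0]
eef_rot: [3.142, 0.0, 0.471]
wrist_force: [0.4, 0.3, -0.2]
finger_gap: 62.1
finger_force: 0.0
```

```bash
python3 - <<'E'
from h import *
s=monitor.read_state();print(s['eef_pos'],s['eef_rot'])
c=imaging.camera('wrist'); save(c,'w3',(220,130,460,310),3)
print(projw(c,[[469.8,52.5,91],[502,39,63]]))
E
```

```text
[470.890282    52.95381755 148.02958054] [3.14158784e+00 1.56770148e-05 4.71156767e-01]
[[311.6036822  221.97497216]
 [344.60683395 184.08828251]]
```

View pics/w3.png

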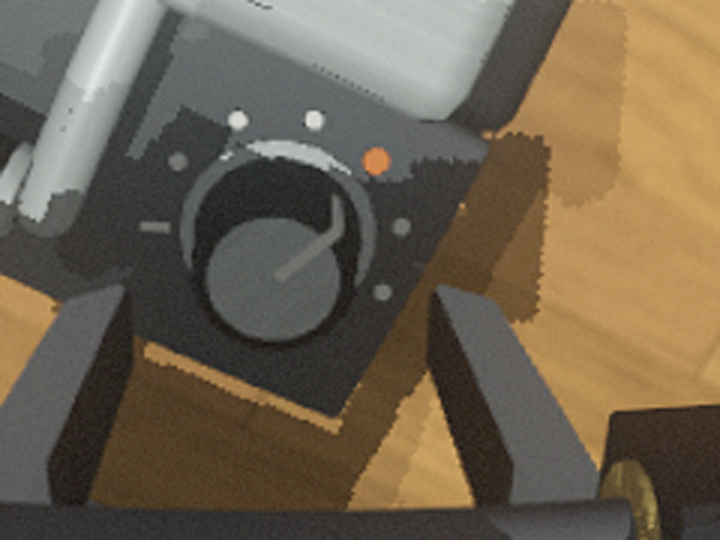

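The pointer runs (crop, 3x) from (277,277) to (337,236), with the orange dot at (376,161). I'll compute the dial value and move above the handle.

```bash
python3 - <<'E'
from h import *
c=imaging.camera('wrist')
p=[rayw(c,220+u/3,130+v/3,z) for u,v,z in [(273,280,91),(277,277,91),(337,236,92),(337,197,70),(376,161,63)]]
print(np.round(p,1))
for i in (0,1):
  d=p[2]-p[i];print(1.95-(np.arctan2(d[1],d[0])-.032))
E
```

```text
[[468.5  52.5  91. ]
 [469.7  52.   91. ]
 [485.9  44.   92. ]
 [490.1  44.7  70. ]
 [502.3  38.7  63. ]]
2.4371652141148283
2.4391727336146904
```

Request:
arm_command(
  steps=[
    [0.56, 0, 0, -15, -10],
    [0.56, 12, -27, -17, -20],
    [0.56, 25, -55, -17, -30],
    [0.56, 38, -85, -17, -40],
    [0.56, 47, -105, -17, -50],
    [0.56, 47, -105, -17, -60],
    [0.56, 47, -105, -17, -65],
    [0.56, 47, -105, -17, -65],
    [0.56, 47, -105, -17, -65],
  ],
)

```text
clock: 6.55
eef_pos: [465.1, 167.8, 165.0]
eef_rot: [-3.141, 0.0, 1.604]
wrist_force: [0.3, 0.2, -0.5]
finger_gap: 52.3
finger_force: 0.0
```

```bash
python3 - <<'E'
from h import *
s=monitor.read_state();print(s['eef_pos'],s['eef_rot'],s['finger_gap'],s['clock'])
c=imaging.camera('wrist'); save(c,'w4',None,1.25)
print(projw(c,[[465,167.4,105],[465+1.9,167.4-58,105],[463,225,105]]))
E
```

```text
[465.06634815 167.79887637 164.95795861] [-3.14082629e+00  1.81156077e-04  1.60352416e+00] 52.30536920670548 6.55
[[311.72513521 218.34124812]
 [311.76436279 285.27159704]
 [311.56676438 140.67802858]]
```

View pics/w4.png

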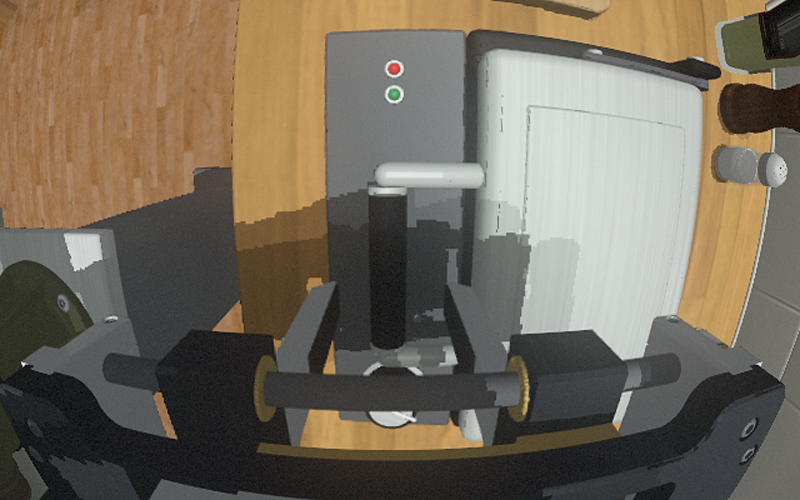

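The bar is centred between the fingers at column ~311. The dial reads about 2.41–2.44, which is within tolerance. I'll descend and grip high on the bar, so the gripper body clears the lid when it's raised.

Request:
arm_command(
  steps=[
    [0.56, 0, 0, 20, 0],
    [0.56, 0, 0, 40, 0],
    [0.56, 0, 0, 47, 0],
    [0.56, 0, 0, 47, 0],
    [0.1, 0, 0, 47, 0],
    [0.1, 0, 0, 47, 0],
    [0.1, 0, 0, 47, 0],
    [0.1, 0, 0, 47, 0],
    [0.1, 0, 0, 47, 0],
  ],
  force=25,
)

```text
clock: 7.72
eef_pos: [462.9, 167.9, 118.5]
eef_rot: [-3.136, 0.0, 1.606]
wrist_force: [-19.4, -0.7, 13.8]
finger_gap: 21.1
finger_force: 25.0
```

Request:
arm_command(
  steps=[
    [0.4, 0, 0, 0, 0],
    [0.4, 0, 0, 0, 0],
    [0.4, 0, -2, 2, 0],
    [0.4, 0, -2, 2, 0],
    [0.1, 0, -2, 2, 0],
    [0.1, 0, -2, 2, 0],
    [0.1, 0, -2, 2, 0],
    [0.1, 0, -2, 2, 0],
  ],
  force=25,
)

```text
clock: 8.72
eef_pos: [462.8, 167.8, 116.4]
eef_rot: [-3.14, 0.0, 1.606]
wrist_force: [-6.1, -0.2, 3.3]
finger_gap: 21.5
finger_force: 25.0
```

```bash
python3 - <<'E'
from h import *
s=monitor.read_state();print(s)
c=imaging.camera('side'); save(c,'s5',(190,110,330,240),5)
E
```

```text
{'clock': 8.725, 'joints': array([2.73349303e-01, 2.96321209e-01, 1.79723921e+00, 1.53176676e-04,
       1.04918502e+00, 2.38312725e-01]), 'qd': array([ 0.00104636,  0.00016136, -0.0001954 ,  0.00109755, -0.00221568,
        0.00185217]), 'effort': array([-7.40281474e-01, -4.72252893e+01, -3.21801782e+01, -2.18276354e-01,
       -1.46375746e+00, -2.27840664e-02]), 'eef_pos': array([462.77526853, 167.79305564, 116.41339735]), 'eef_rot': array([-3.14044111e+00,  1.43164689e-04,  1.60575659e+00]), 'wrist_force': array([-6.07203146, -0.1653763 ,  3.34138824]), 'moment': array([-0.044266  ,  1.11432094, -0.02259954]), 'finger_force': 25.001015961170197, 'finger_gap': 21.473314409372307}
```

View pics/s5.png

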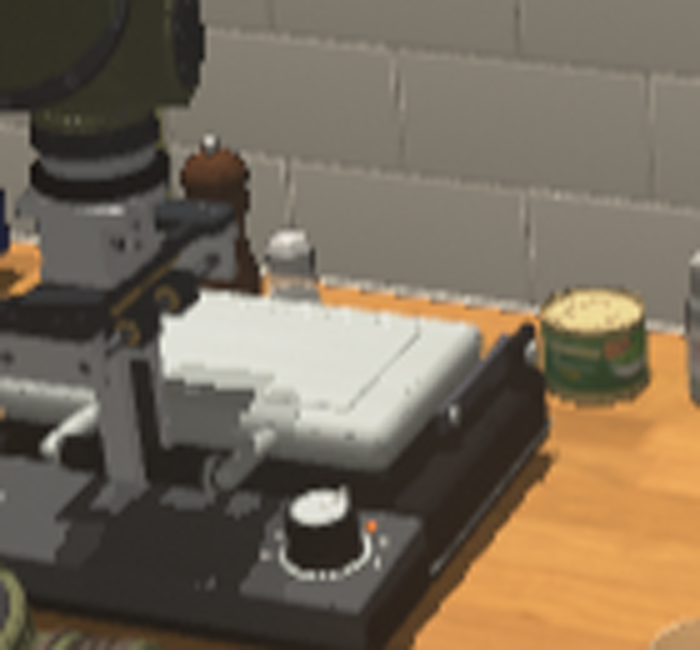

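The side view shows the fingers straddling the bar, with the dial pointer toward the orange dot. I'll regrip slightly lower for a safer hold.

Request:
arm_command(
  steps=[
    [0.4, 0, 0, 0, 0],
    [0.4, 0, 0, 0, 0],
    [0.4, 0, -0.5, 3, 0],
    [0.4, 0, -0.5, 3, 0],
    [0.1, 0, -0.5, 3, 0],
    [0.1, 0, -0.5, 3, 0],
    [0.1, 0, -0.5, 3, 0],
    [0.1, 0, -0.5, 3, 0],
  ],
  force=30,
)

```text
clock: 9.78
eef_pos: [462.7, 167.8, 113.5]
eef_rot: [3.141, -0.0, 1.606]
wrist_force: [-0.2, -0.9, -0.2]
finger_gap: 21.2
finger_force: 30.0
```

Request:
arm_command(
  steps=[
    [0.4, 0, 0, 0, 0],
    [0.4, 0, 0, 0, 0],
    [0.4, 0, 0, -3, 0],
    [0.4, 0, 0, -3, 0],
    [0.1, 0, 0, -3, 0],
    [0.1, 0, 0, -3, 0],
    [0.1, 0, 0, -3, 0],
    [0.1, 0, 0, -3, 0],
  ],
  force=35,
)

```text
clock: 10.78
eef_pos: [462.7, 167.8, 116.4]
eef_rot: [3.142, 0.0, 1.606]
wrist_force: [1.3, 0.3, -0.9]
finger_gap: 21.4
finger_force: 35.0
```

Request:
arm_command(
  steps=[
    [0.1, 0, 0.5, -6, 0],
    [0.1, 0, 1.2, -11.7, 0],
    [0.1, 0, 2.9, -23.3, 0],
    [0.1, 0, 5.2, -34.8, 0],
    [0.1, 0, 8.1, -46.1, 0],
    [0.1, 0, 11.5, -57.3, 0],
    [0.1, 0, 15.5, -68.4, 0],
    [0.1, 0, 20, -79.2, 0],
    [0.1, 0, 25, -89.8, 0],
    [0.1, 0, 30.7, -100.1, 0],
    [0.1, 0, 36.8, -110.1, 0],
    [0.1, 0, 36.8, -110.1, 0],
    [0.1, 0, 36.8, -110.1, 0],
  ],
)

```text
clock: 12.4
eef_pos: [497.3, 169.0, 227.5]
eef_rot: [-3.136, 0.001, 1.606]
wrist_force: [-25.1, -3.8, 11.5]
finger_gap: 21.3
finger_force: 35.0
```

```bash
python3 - <<'E'
from h import *
s=monitor.read_state();print(s['moment'],s['wrist_force'],s['eef_pos'])
c=imaging.camera('side'); save(c,'s6',(180,60,340,240),3.3)
E
```

```text
[-0.72399441  5.08089993 -0.03098436] [-25.0531151   -3.7753774   11.48743634] [497.25401767 168.9569732  227.53834466]
```

View pics/s6.png

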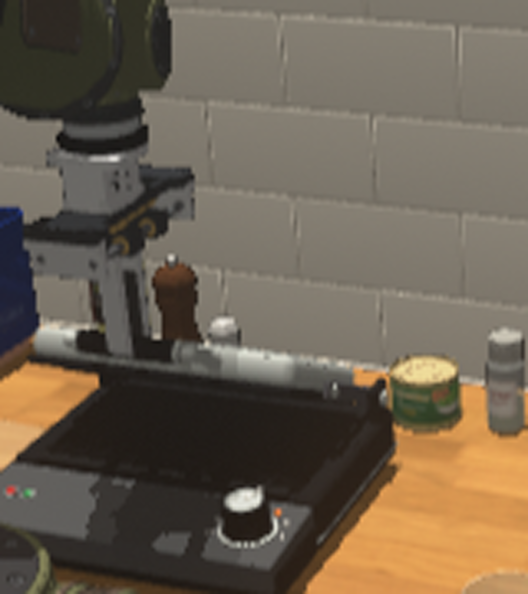

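The side view shows the lid held up by its handle, at about 0.5 rad. The wrist force points radially outward, so the true arc is about 2 mm wider than commanded. I'll continue with that correction.

Request:
arm_command(
  steps=[
    [0.1, 0, 1, 6, 0],
    [0.1, 0, 5, -10.9, 0],
    [0.1, 0, 8.5, -15.7, 0],
    [0.1, 0, 11.9, -20.4, 0],
    [0.1, 0, 15.7, -25, 0],
    [0.1, 0, 19.5, -29.5, 0],
    [0.1, 0, 24, -35, 0],
    [0.1, 0, 24, -35, 0],
    [0.1, 0, 24, -35, 0],
    [0.1, 0, 24, -35, 0],
  ],
)

```text
clock: 13.7
eef_pos: [522.4, 169.7, 263.1]
eef_rot: [-3.139, 0.0, 1.606]
wrist_force: [-16.8, -3.9, 10.1]
finger_gap: 20.7
finger_force: 35.0
```

```bash
python3 - <<'E'
from h import *
s=monitor.read_state();print(s['moment'],s['wrist_force'],s['eef_pos'])
x,z=s['eef_pos'][0]-462.7-234,s['eef_pos'][2]-116.4+17
print(np.hypot(x,z),np.arctan2(z,-x)-.0725)
c=imaging.camera('side'); save(c,'s7',(180,40,340,240),3)
E
```

```text
[-0.73300919  3.61432353 -0.08023668] [-16.80821199  -3.89307215  10.12717675] [522.37911398 169.73657334 263.11719976]
239.14659269744794 0.6815401275566875
```

View pics/s7.png

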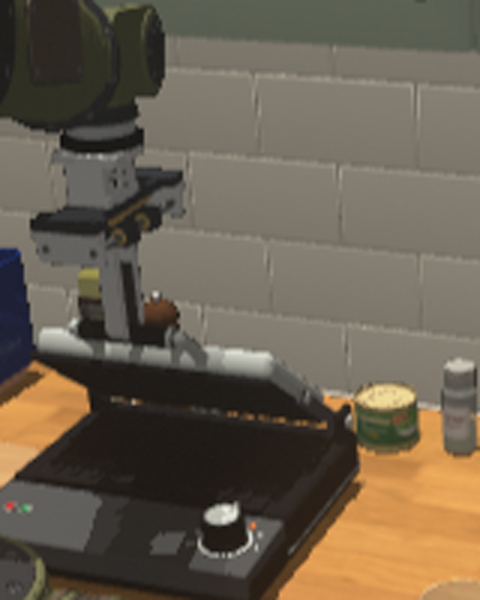

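The fingers fix the bar's x, which puts the lid at about 0.66 rad. It also means the bar has rolled ~6 mm toward the fingertips. I'll ease the grip a little and push inward and upward so it seats deeper, at about 0.69 rad.

Request:
arm_command(
  steps=[
    [0.1, 0, 0, 0, 0],
    [0.1, 0, 0.5, 0, 0],
    [0.1, 0, 1, 0, 0],
    [0.1, 0, 1.5, 0, 0],
    [0.1, 0, 2, 0, 0],
    [0.1, 0, 2.5, 0, 0],
    [0.1, 0, 3, 0, 0],
    [0.1, 0, 3, 0, 0],
  ],
  force=18,
)

```text
clock: 14.75
eef_pos: [524.0, 169.9, 264.6]
eef_rot: [-3.137, 0.0, 1.606]
wrist_force: [-34.8, -6.9, 27.1]
finger_gap: 21.4
finger_force: 18.0
```

```bash
cat > th.py <<'E'
from h import *
s=monitor.read_state();print(s['moment'],s['wrist_force'],s['eef_pos'],s['finger_gap'])
dx=s['eef_pos'][0]-462.7; a=np.arccos((234-dx)/234.6)
print('theta',a-.0725,'d',11.4+(s['eef_pos'][2]-116.4)-(234.6*np.sin(a)-17))
E
python3 th.py
```

```text
[-1.27231392  7.21570646  0.07258216] [-34.78152513  -6.88360147  27.05568375] [523.9925947  169.89755131 264.62280762] 21.36619629820369
theta 0.6708904220046452 d 17.848401132691322
```

Pushing inward only builds up force. I'll relax to the measured radius and go on tangentially.

Request:
arm_command(
  steps=[
    [0.1, 0, 2, -1, 0],
    [0.1, 0, 0, -2.5, 0],
    [0.1, 0, -1, -3, 0],
    [0.1, 0, -1, -3, 0],
    [0.1, 0, -1, -3, 0],
  ],
  force=30,
)

```text
clock: 15.38
eef_pos: [524.7, 169.9, 265.8]
eef_rot: [-3.14, 0.0, 1.606]
wrist_force: [-12.9, -3.0, 7.4]
finger_gap: 21.2
finger_force: 30.0
```

```bash
python3 th.py; python3 - <<'E'
from h import *
c=imaging.camera('wrist')
for t in ('lid','lid_handle','dial_top'):
  for r in trace(c,t)[:2]: print(t,np.round(r['rect'],1),round(r['p'],2))
# dark bar column extents on some rows
g=c['img'].mean(2)
for v in (120,140,150,160,180,200,220): print(v,' '.join('%d'%x for x in g[v,250:420:5]))
for th in (.62,.66,.70,.74):
  def L(x,y,z): # grill frame shut -> world, rotated
    X,Z=x-125,z-88; a=-th # opening lifts the front
    xr=X*np.cos(th)+Z*np.sin(th); zr=-X*np.sin(th)+Z*np.cos(th)
    yw=.034; gx,gz=125+xr,88+zr
    o=np.array([462.7+109,171.])
    return [o[0]+gx*np.cos(yw)-y*np.sin(yw),o[1]+gx*np.sin(yw)+y*np.cos(yw),gz]
  print(th,projw(c,[L(-109,52,105),L(-109,58,105),L(-56,58,105),L(-56,140,118),L(-56,-140,118)]).round(1).tolist())
E
```

```text
[-0.57526894  2.79553406  0.03972242] [-12.93826246  -3.00497232   7.44662547] [524.66145058 169.8681063  265.81467014] 21.17727922612852
theta 0.6750934443441279 d 18.315775110478114
lid [384.8 193.2 183.8 309. ] 0.57
lid_handle [385.8 193.  185.9 310.2] 0.93
dial_top [260.1 258.4  16.1  25.1] 0.56
120 122 125 126 126 129 130 129 133 135 136 139 98 100 98 100 103 83 70 72 76 71 98 106 162 174 190 208 235 213 197 196 193 193 197
140 121 121 124 125 125 128 131 129 135 135 88 183 201 204 189 188 188 188 189 188 192 192 184 185 187 187 209 235 210 193 196 194 196 196
150 118 124 120 122 127 113 82 80 85 81 81 184 201 203 188 183 182 184 180 180 182 179 165 163 157 177 210 233 207 192 196 195 196 194
160 92 80 73 78 78 76 74 83 84 110 182 203 224 237 227 196 163 58 60 64 69 86 127 167 180 194 212 216 196 189 194 203 192 194
180 73 74 68 61 54 63 65 62 59 37 44 48 56 48 50 55 46 50 61 60 60 73 126 150 162 173 193 200 181 175 177 218 180 177
200 55 60 53 56 53 55 52 53 55 42 35 36 41 44 45 46 44 46 54 50 53 54 104 105 105 106 116 115 112 109 111 109 112 181
220 100 102 99 99 71 54 55 53 48 41 36 36 42 33 31 36 40 38 43 43 62 49 139 152 165 174 207 110 108 110 109 111 111 185
0.62 [[297.8, 154.1], [297.8, 144.3], [360.9, 141.0], [374.8, 24.6], [357.4, 364.3]]
0.66 [[307.7, 155.5], [307.7, 145.3], [369.0, 141.7], [384.0, 23.1], [363.8, 367.8]]
0.7 [[318.9, 157.1], [319.0, 146.5], [377.7, 142.5], [393.8, 21.8], [370.4, 371.1]]
0.74 [[331.4, 158.7], [331.6, 147.7], [386.9, 143.4], [404.1, 20.7], [377.4, 374.2]]
```

The wrist image puts the bar at column ~313, so the lid is at about 0.68 rad. I'll add a small margin, biasing outward so the bar doesn't roll any further toward the tips.

Request:
arm_command(
  steps=[
    [0.1, 0, -1.5, -1.5, 0],
    [0.1, 0, -2, -3, 0],
    [0.1, 0, -1, -4.5, 0],
    [0.1, 0, 0, -6, 0],
    [0.1, 0, 1, -7.5, 0],
    [0.1, 0, 2, -8.5, 0],
    [0.1, 0, 2, -8.5, 0],
    [0.1, 0, 2, -8.5, 0],
  ],
  force=35,
)

```text
clock: 16.58
eef_pos: [529.2, 169.9, 271.6]
eef_rot: [3.139, 0.0, 1.605]
wrist_force: [19.1, 1.1, -22.6]
finger_gap: 20.5
finger_force: 35.0
```

```bash
cat > bar.py <<'E'
from h import *
c=imaging.camera('wrist'); g=c['img'].mean(2)
for v in (160,164,170): print(v,' '.join('%d'%x for x in g[v,280:370:3]))
for th in (.64,.68,.72):
  def L(x,y,z):
    X,Z=x-125,z-88
    gx,gz=125+X*np.cos(th)+Z*np.sin(th),88-X*np.sin(th)+Z*np.cos(th); yw=.034
    return [571.7+gx*np.cos(yw)-y*np.sin(yw),171+gx*np.sin(yw)+y*np.cos(yw),gz]
  print(th,projw(c,[L(-109,50,105),L(-56,58,105)]).round(1).tolist())
cc=imaging.camera('side')
r=[x for x in find_in(cc,'tumbler')][:1];print(r)
E
python3 th.py; python3 bar.py
```

```text
[ 0.29418926 -3.46749118 -0.00701539] [ 19.0664576    1.07095195 -22.56323272] [529.15578701 169.8722567  271.64788059] 20.50803507215067
theta 0.7028591201959377 d 19.434310211469295
160 78 82 79 79 80 114 124 181 196 207 215 225 229 225 215 195 183 159 54 64 60 61 65 64 87 73 132 164 174 179
164 82 83 83 83 79 79 118 132 134 137 138 138 138 131 128 130 159 128 58 62 59 62 67 74 89 69 124 147 155 160
170 77 64 63 66 64 48 51 46 49 52 53 52 52 54 59 53 53 50 58 55 59 58 67 65 83 65 124 149 158 161
0.64 [[295.4, 156.6], [357.0, 140.3]]
0.68 [[305.3, 158.1], [365.0, 141.0]]
0.72 [[316.5, 159.7], [373.6, 141.8]]
[{'rect': [332.0, 253.9, 32.6, 45.5], 'p': 0.66}]
```

The bar is now near the tips. Because the bar can't move forward past the front finger, the lid can't fall while the tips are below the bar's centre. So I'll relax the pull, then ease the grip and slide the tool down over the bar.

Request:
arm_command(
  steps=[
    [0.1, 0, 1, 1, 0],
    [0.1, 0, 2, 2, 0],
    [0.1, 0, 3, 3, 0],
    [0.1, 0, 3, 3, 0],
  ],
  force=35,
)

```text
clock: 17.23
eef_pos: [529.7, 170.0, 271.6]
eef_rot: [-3.141, 0.0, 1.606]
wrist_force: [-12.4, -3.9, 8.5]
finger_gap: 20.7
finger_force: 35.0
```

```bash
python3 th.py
```

```text
[-0.85945057  2.66159675 -0.07268602] [-12.44745315  -3.89388523   8.52842451] [529.65077157 169.96998751 271.5883908 ] 20.723267951088328
theta 0.7058687770366153 d 18.871314322151875
```

Request:
arm_command(
  steps=[
    [0.1, 0, 0.5, 0.5, 0],
    [0.1, 0, 0.5, 1.5, 0],
    [0.1, 0, 0.5, 2.5, 0],
    [0.1, 0, 0.5, 3.5, 0],
    [0.1, 0, 0.5, 4.5, 0],
    [0.1, 0, 0.5, 4.5, 0],
  ],
  force=8,
)

```text
clock: 17.98
eef_pos: [529.9, 170.6, 267.3]
eef_rot: [-3.14, -0.001, 1.606]
wrist_force: [-16.3, 0.0, 11.7]
finger_gap: 28.6
finger_force: 8.0
```

```bash
python3 th.py
```

```text
[-0.16011442  3.28308133 -0.0213095 ] [-1.63138696e+01  1.53818374e-02  1.17462684e+01] [529.85832865 170.58067481 267.31737605] 28.590202946168947
theta 0.7071280555716013 d 14.39006872931904
```

Request:
arm_command(
  steps=[
    [0.1, 0, 0, 0, 0],
    [0.1, 0, 0, 0, 0],
    [0.1, 0, 0, 0, 0],
    [0.1, 0, 0, 0, 0],
  ],
  force=30,
)

```text
clock: 18.48
eef_pos: [528.2, 170.6, 268.7]
eef_rot: [-3.137, -0.001, 1.607]
wrist_force: [-35.4, -4.0, 28.4]
finger_gap: 21.1
finger_force: 30.0
```

```bash
python3 th.py; python3 bar.py
```

```text
[-0.77035718  7.60523202  0.02842772] [-35.38290459  -4.03122153  28.41244907] [528.16079278 170.56022771 268.7391901 ] 21.070454827338537
theta 0.6967810895503093 d 17.546985528524317
160 76 83 79 82 81 147 178 190 201 209 210 206 136 229 154 153 182 155 58 58 61 60 67 70 86 76 118 158 170 175
164 74 79 80 82 83 117 126 131 130 137 134 132 139 128 132 124 114 105 58 64 63 61 63 68 90 72 116 158 166 160
170 83 61 65 66 67 47 46 47 51 51 54 57 54 59 56 52 57 53 61 59 62 63 70 64 83 70 116 143 151 161
0.64 [[297.2, 158.5], [359.7, 141.9]]
0.68 [[307.3, 160.0], [367.8, 142.6]]
0.72 [[318.7, 161.7], [376.6, 143.5]]
[{'rect': [333.8, 252.8, 28.7, 44.3], 'p': 0.62}]
```

Request:
arm_command(
  steps=[
    [0.1, 0, -0.7, -1, 0],
    [0.1, 0, -1.5, -2, 0],
    [0.1, 0, -1.5, -2, 0],
    [0.1, 0, -1.5, -2, 0],
    [0.1, 0, -1.5, -2, 0],
    [0.1, 0, -1.5, -2, 0],
    [0.1, 0, -1.5, -2, 0],
    [0.1, 0, -1.5, -2, 0],
  ],
  force=30,
)

```text
clock: 19.62
eef_pos: [528.2, 170.5, 269.2]
eef_rot: [-3.14, -0.001, 1.606]
wrist_force: [-16.4, -0.4, 10.5]
finger_gap: 20.8
finger_force: 30.0
```

```bash
python3 th.py; python3 bar.py; python3 th.py; python3 - <<'E'
from h import *
c=imaging.camera('side')
# pointer/orange dot near dial
g=c['img'].astype(int); 
im=g[195:235,230:290]; o=np.argwhere((im[:,:,0]>170)&(im[:,:,1]<140)&(im[:,:,2]<90)); print('orange',o.mean(0)[::-1]+[230,195] if len(o) else None)
for t in('jam_jar','lemon'): print(t,find_in(c,t)[:1])
E
```

```text
[-0.15219273  3.65763274  0.01261846] [-16.43657485  -0.3648849   10.50814376] [528.16990309 170.49745899 269.15482447] 20.81131583172764
theta 0.6968369135752585 d 17.953211615739804
160 79 75 76 80 81 142 178 189 201 209 211 218 221 226 156 156 185 156 58 63 62 62 67 67 91 74 118 160 170 177
164 81 80 83 84 78 116 128 129 133 136 137 137 128 125 130 125 119 108 57 63 62 60 67 69 91 67 119 156 166 157
170 68 71 60 60 62 45 44 47 50 49 56 50 58 52 51 53 51 60 60 57 56 61 66 68 82 66 114 144 154 157
0.64 [[297.1, 158.3], [359.3, 141.7]]
0.68 [[307.2, 159.8], [367.4, 142.4]]
0.72 [[318.5, 161.5], [376.2, 143.3]]
[{'rect': [332.2, 252.8, 36.0, 45.6], 'p': 0.93}]
[-0.11806504  3.6324672  -0.04124672] [-16.59868105  -0.63326136   9.55840134] [528.16282573 170.50536868 269.16203002] 21.16377758110135
theta 0.696793546809243 d 17.967725933720345
orange [278.57142857 220.14285714]
jam_jar [{'rect': [374.9, 236.6, 22.1, 36.8], 'p': 0.75}]
lemon [{'rect': [423.2, 238.3, 26.4, 16.3], 'p': 0.54}]
```

The lid is steady at about 0.70 rad, held with 30 N, and the bystanders are where they were. Handing in.

```bash
python3 -c "
from cell import job; print(job.sign_off())"
```

```text
the job is handed in; nothing more can be done
None
```

I handed the job in with the dial at the orange dot (about 2.42 rad) and the lid held still by its handle at about 0.70 rad (40 degrees), which is inside the allowed band; these are my own estimates, as sign-off gave no verdict.

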